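# Grade two dowels on a sizing ramp

### The job

Grade the two short dowels on the wooden sizing ramp: first the thick one, then the thin one. Tip each onto the top of the ramp, lying across it above the first slot, and let go so that it rolls down by itself and lodges in its slot: the thick dowel in the wide slot, the thin dowel in the narrow slot. Leave the long dowel where it lies.

Things in the scene. Friction and masses are not known exactly. Their poses are not given: they have to be found in the camera images.
- ramp: Fixed birch ramp, 178 x 122 mm, slope 16 deg. Origin under its centre at desk level; x down the ramp (level), y across, z up. Lane 110 mm wide, side walls 10 mm above deck. Downhill: 58 mm top deck (middle at x -57, z 76 mm), narrow slot (22 wide, 18 deep), 36 mm deck, wide slot (50 wide, 26 deep), end stop. Lodged centres: thin x -18, z 55; thick x 53, z 41. Thick rolls over the narrow slot.
- thick_center (a point): Centre of the thick short dowel: plain birch cylinder, 44 mm diameter, 56 mm long, about 60 g, lying on the thin grey felt mat on the desk (centre 22 mm above it). x runs along its length; it rolls freely.
- thin_center (a point): Centre of the thin short dowel: plain birch cylinder, 16 mm diameter, 56 mm long, about 12 g, lying on the thin grey felt mat on the desk (centre 8 mm above it). x runs along its length; it rolls freely.
- long_center (a point): Centre of the long dowel, not to be graded: plain birch cylinder, 16 mm diameter, 150 mm long, lying on the thin grey felt mat on the desk. x runs along its length.

How it is judged:
On the way, in this order (a step that is already met when the one before it is completed fails the run):
1. the thick dowel has been let go at the top of the ramp, above the narrow slot (x of thick_center in the frame of ramp between -0.095 and -0.02 m and y of thick_center in the frame of ramp between -0.055 and 0.055 m and z of thick_center in the frame of ramp between 0.06 and 0.145 m and contact force between the fingers and thick below 0.02 N), for 0.02 s.
2. the thick dowel has lodged in the wide slot (x of thick_center in the frame of ramp between 0.04 and 0.066 m and z of thick_center in the frame of ramp below 0.052 m and contact force between the fingers and thick below 0.02 N), for 0.2 s.
3. the thin dowel has been let go at the top of the ramp, above the narrow slot (x of thin_center in the frame of ramp between -0.095 and -0.026 m and y of thin_center in the frame of ramp between -0.055 and 0.055 m and z of thin_center in the frame of ramp between 0.06 and 0.145 m and contact force between the fingers and thin below 0.02 N), for 0.02 s.
At the end, for the whole second after the job is handed in: Thick dowel lodged in the wide slot (centre within 13 mm along the ramp, under 52 mm above the desk) and thin dowel in the narrow slot (within 10 mm, under 62 mm), both inside the lane and let go; long dowel within 30 mm of its start (x of thick_center in the frame of ramp between 0.04 and 0.066 m and y of thick_center in the frame of ramp between -0.055 and 0.055 m and z of thick_center in the frame of ramp between 0.02 and 0.052 m and x of thin_center in the frame of ramp between -0.028 and -0.008 m and y of thin_center in the frame of ramp between -0.055 and 0.055 m and z of thin_center in the frame of ramp between 0.04 and 0.062 m and distance of long_center from where it was at the start of the episode below 0.03 m); the robot touches nothing.
It fails at once if the long dowel is shifted by more than 30 mm (distance of long_center from where it was at the start of the episode above 0.03 m).
It also fails if it takes over 64 s, if anything falls off the work surface, if the arm or the gripper's body presses on something with over 40 N, if the wrist force passes 120 N, or if a joint passes its speed limit or range.

### The arm

A 6-joint arm with a two-finger parallel gripper is mounted at the origin on the work surface. World frame = base frame: x ahead of the robot, y to its left, z up, the work surface at z = 0. Lengths are in m, angles in rad, forces in N, time in s.
With the tool pointing down it reaches from about 0.325 to 0.85 m from the base axis. Payload 15.5 kg.
Tool frame: the origin (TCP) lies on the centre line of the jaws, within the pads' length; the fingertips stand 8 mm ahead of it and the grasp point (between the pads) lies 11 mm behind it (bot.tcp_to_tips is the z of the fingertips in the tool frame, in m); z points along the fingers, y is the direction in which the jaws open and shut (so a half turn about z gives the same grasp; the last joint's range is limited). The gripper opens to 91 mm and grips with 3 to 60 N. Pads are 32 mm wide; open, the fingers measure 118 mm over their backs; the gripper's body (76 mm by 178 mm) begins 60 mm behind the grasp point.
Start: joints at [-1.256, 0.494, 1.345, -0, 1.302, -0.096], TCP at [0.249, -0.573, 0.222] pointing down, gripper open.
Joint ranges: [-2.91, 2.91], [-0.82, 2.16], [0.22, 2.67], [-1.22, 4.37], [0.12, 2.79], [-3.08, 3.08]. Speed limits (rad/s): [1.89, 1.89, 2.57, 3.01, 3.01, 3.01].

### API

Orientations are given as a 3x3 rotation matrix whose columns are the frame's x, y, z axes.
In Python, from rig import bot gives the robot as it stands.
- The arm moves only by the tool move_arm, never from a script. Its argument "series" is a list that holds one entry, the list of rows, each a list of 4 numbers: the shift along the tool's x, y, z in mm, then the turn about the tool's z in degrees. In form: [[[tx, ty, tz, roll], ...]]. A call has 1 to 20 rows; each row is the pose to reach, as a shift and turn from the pose commanded when the call began, along the tool's axes at that moment; what a row does not reach only later rows make up. A row lasts 1/10 s, in which the tool goes at most 50 mm and 8.59 degrees, less where a joint would pass 70% of its speed; a pose out of reach is approached as far as the arm can. A call with a gripper value outside its range is refused whole. "gripper" is the finger opening in mm, from 0 to 91.2, set as the call begins (left out, the last holds). The fingers move at their own pace and stop on an object; "squeeze" is the grip in N (left out, the last holds). Time passes only in rows, so rows that repeat a pose let the fingers close. It gives the time, the measured TCP pose, the force and the opening at its end, in the units of the state.
- bot.sense(): the state, without advancing time (a new reading comes with each control period).
- bot.grab_frame(name): name is "scene" or "top"; returns a dict with "pixels" (420x560x3 uint8, red, green, blue), "range_z" (420x560 float32, m along the optical axis (not along the pixel's ray), 0 where there is no reading), "intrinsics" (3x3 intrinsics, pixels), "pose" (4x4, takes a point from camera to world coordinates). Camera axes: x right, y up, looking along -z (the intrinsics and any distortion apply to the point x, -y, -z); pixel columns grow to the right and rows downward; lengths in m; the calibration is good to about 2 mm. A picture is of the moment at which its call begins.
- bot.hand_in(): hands the job in, once; it reports no verdict.
Trained networks look in a picture, given as the dict that the camera call returned (one of the last four; its "shot" number tells which), for a name from the list of things; names that differ only in an ending like _2 or _b are one class to them, and where a whole thing is asked for, a point or a joint stands for the part that bears it (a point fixed in the world has none). Each returns a list of dicts, best first, with "conf" (0 to 1); they miss things now and then, are a little off and sometimes report something else, mostly with a low value. They report only what shows in the picture. A call takes as long as a camera call.
- bot.spot_in(picture, label): "at" ([row, column] in pixels, amid what is visible of it).
- bot.silhouettes(picture, label): "mask" (420x560 bool, what is visible of it) and "at" ([row, column] in pixels, amid what is visible of it).
The state is a dict: "time_s": time; "qpos": joint angles; "qd": joint speeds; "tau": joint torques, N m; "tool_pos": TCP position; "tcp_rot": TCP orientation; "force": force on the tool from outside, world axes, zero at the start; "torque": the same for the moment, N m; "finger_gap": opening from 0.0 (shut) to 1.0 (fully open).
Only numpy, scipy, OpenCV 4.12 (cv2) and the standard library are available. Lean on these libraries where they do the work, as an engineer would, in place of code of your own. Each camera call takes 0.05 s, during which the arm holds its last target.

## Working session

There is one attempt and no reset: what is moved stays moved. The work goes in short steps, Python scripts to look and compute and a tool call to move; the robot and the scene stay as the last step left them, time stands still between calls to the robot, and variables do not carry over. Pictures are saved under pics/ and viewed, and the job is handed in when it is done.

Besides the shell and the picture viewer there is one more tool, called after "Request:" in YAML: its name, and indented under it one key for each argument. move_arm: Moves the arm, as the interface text tells. Its arguments: {"type":"object","properties":{"series":{"type":"array","items":{"type":"array","items":{"type":"array","items":{"type":"number"}}}},"gripper":{"type":"number"},"squeeze":{"type":"number"}},"required":["series"]}

```bash
ls; mkdir -p pics; python3 - <<'E'
from rig import bot
import cv2,numpy as np
s=bot.sense();print({k:np.round(v,3).tolist() for k,v in s.items()})
for n in("scene","top"):
    f=bot.grab_frame(n);cv2.imwrite(f"pics/{n}0.png",f["pixels"][:,:,::-1]);np.savez(f"{n}0.npz",**f)
    print(n,f["intrinsics"],f["pose"])
    for l in("ramp","thick_center","thin_center","long_center"):
        print(l,[(d["at"],round(d["conf"],2),int(d["mask"].sum())) for d in bot.silhouettes(f,l)])
E
```

```text
pics
{'time_s': 0.0, 'qpos': [-1.256, 0.494, 1.346, -0.0, 1.302, -0.095], 'qd': [-0.0, 0.001, -0.001, 0.002, 0.0, 0.0], 'tau': [0.003, -87.881, -38.186, 0.071, 0.053, -0.0], 'tool_pos': [0.249, -0.573, 0.221], 'tcp_rot': [[0.917, 0.398, -0.0], [0.398, -0.917, 0.001], [0.0, -0.001, -1.0]], 'force': [-0.754, -1.254, 0.228], 'torque': [0.003, -0.045, -0.005], 'finger_gap': 0.998}
scene [[459.18110675   0.         275.01355536]
 [  0.         459.18110675 215.06615968]
 [  0.           0.           1.        ]] [[-0.24691786 -0.73007539  0.63719816  1.05829794]
 [ 0.96902726 -0.18888447  0.15908745  0.13395271]
 [ 0.00421101  0.65674393  0.7541019   0.67953638]
 [ 0.          0.          0.          1.        ]]
ramp [([193.2, 144.0], 0.76, 6870)]
thick_center [([224.8, 424.9], 0.63, 809)]
thin_center [([209.1, 306.1], 0.53, 179)]
long_center [([301.5, 354.1], 0.69, 788)]
top [[464.82157044   0.         280.84962245]
 [  0.         464.82157044 214.02016849]
 [  0.           0.           1.        ]] [[-0.01737983  0.98694794 -0.16009903  0.39420201]
 [-0.999827   -0.01609389  0.00932542  0.01078354]
 [ 0.00662709  0.16023341  0.98705691  0.84677794]
 [ 0.          0.          0.          1.        ]]
ramp [([214.4, 425.9], 0.68, 8495)]
thick_center [([254.1, 131.3], 0.86, 833)]
thin_center [([250.3, 251.9], 0.71, 309)]
long_center []
```

View pics/scene0.png

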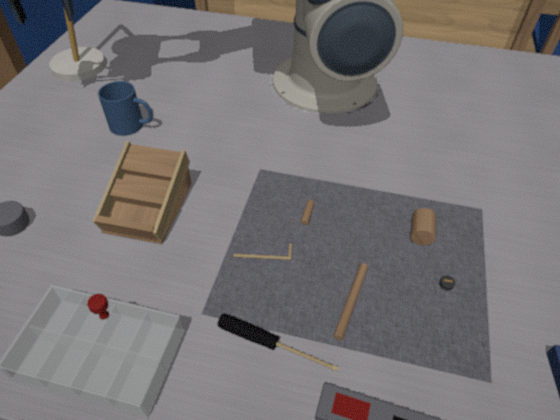

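View pics/top0.png

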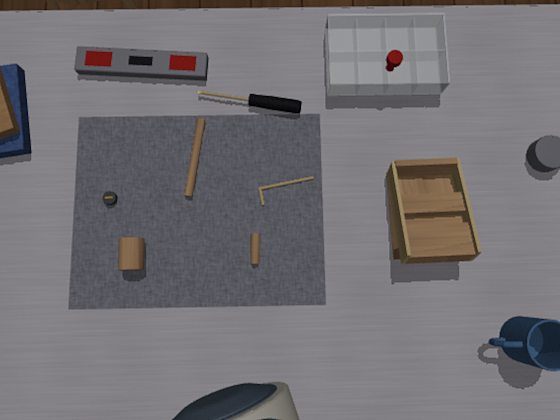

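The ramp is at about (214,426) in top, with the thick dowel at (254,131), the thin at (250,254) and the long at (157,195). Next I'll measure them from the depth images.

```bash
cat > h.py <<'E'
import numpy as np,cv2
def cloud(f):
    K=f["intrinsics"];z=f["range_z"];r,c=np.mgrid[0:z.shape[0],0:z.shape[1]]
    p=np.stack([(c-K[0,2])/K[0,0]*z,-(r-K[1,2])/K[1,1]*z,-z],-1)
    P=p@f["pose"][:3,:3].T+f["pose"][:3,3]; P[z<=0]=np.nan
    return P
E
python3 - <<'E'
from h import *
import cv2
for n in("top","scene"):
    f=np.load(n+"0.npz");P=cloud(f)
    img=f["pixels"]
    hsv=cv2.cvtColor(img,cv2.COLOR_RGB2HSV)
    # wood colour
    m=((hsv[...,0]>5)&(hsv[...,0]<25)&(hsv[...,1]>70)).astype(np.uint8)
    k,l,st,ce=cv2.connectedComponentsWithStats(m)
    for i in range(1,k):
        if st[i,4]<120: continue
        q=P[(l==i)];q=q[~np.isnan(q[:,0])]
        med=np.median(q,0)
        if not(0.1<med[0]<0.8 and abs(med[1])<0.5):continue
        r=cv2.minAreaRect((q[:,:2]*1000).astype(np.float32))
        print(n,ce[i].round(),st[i,4],"med",med.round(4),"rect",np.round(r[0],1),np.round(r[1],1),round(r[2],1),"z",np.percentile(q[:,2],[2,50,98]).round(4))
E
```

```text
top [  6. 112.] 717 med [0.7119 0.4947 0.0505] rect [743.  498.7] [135.4  34.4] 5.1 z [0.0312 0.0505 0.0562]
top [223.  95.] 121 med [0.7585 0.1093 0.0143] rect [760.9 108.6] [100.3  12.8] 78.7 z [-0.0004  0.0143  0.0198]
top [194. 157.] 643 med [0.638  0.1615 0.0133] rect [642.4 161.1] [ 14.9 154.7] 81.4 z [0.0058 0.0133 0.0169]
top [430. 212.] 8266 med [ 0.5205 -0.2559  0.0557] rect [ 535.  -274.1] [196.9 157.2] 1.8 z [0.0044 0.0557 0.0849]
top [281. 186.] 210 med [0.587  0.0071 0.0041] rect [587.6  -3.8] [ 32.7 108.9] 27.5 z [-0.0011  0.0041  0.0073]
top [255. 248.] 250 med [0.4685 0.0505 0.0134] rect [469.4  50.6] [14.2 55.8] 89.6 z [0.0083 0.0134 0.017 ]
top [131. 253.] 808 med [0.4608 0.2635 0.0393] rect [463.6 268.1] [61.5 40.9] 2.0 z [0.0208 0.0393 0.0444]
scene [144. 193.] 6686 med [ 0.5377 -0.2527  0.0517] rect [ 531.4 -256.7] [177.5 124.3] 1.9 z [0.0033 0.0517 0.0839]
scene [307. 212.] 172 med [0.4725 0.0522 0.0135] rect [467.8  50.8] [16.  58.2] 89.2 z [0.005  0.0135 0.0167]
scene [423. 226.] 780 med [0.4752 0.2668 0.0366] rect [440.  267.7] [100.   40.4] 1.7 z [0.0059 0.0366 0.0435]
scene [267. 255.] 151 med [0.5869 0.0056 0.0044] rect [587.   -2.7] [ 31.5 107.3] 27.7 z [0.0019 0.0044 0.0067]
scene [350. 302.] 686 med [0.6499 0.1608 0.0134] rect [640.2 161.6] [ 15. 151.] 81.5 z [0.0068 0.0134 0.0166]
scene [305. 355.] 172 med [0.7582 0.1073 0.0143] rect [757.9 108.1] [99.4  8.2] 82.5 z [0.0116 0.0143 0.0205]
```

```bash
python3 - <<'E'
from h import *
f=np.load("top0.npz");P=cloud(f)
print("desk z",np.nanmedian(P[300:340,330:400,2]),"mat",np.nanmedian(P[260:300,160:230,2]))
for c in (405,430,455): print(c,[(r,*(np.round(P[r,c]*1000).astype(int).tolist())) for r in range(152,272,4)])
for r in (170,200,230): print(r,[(c,*(np.round(P[r,c]*1000).astype(int).tolist())) for c in range(384,486,3)])
im=f["pixels"][140:280,370:500,::-1];cv2.imwrite("pics/rz.png",cv2.resize(im,None,fx=4,fy=4,interpolation=cv2.INTER_CUBIC))
E
```

```text
desk z -0.0011817257897916433 mat -0.0005867594539397114
405 [(152, 647, -234, 0), (156, 639, -234, -1), (160, 618, -220, 47), (164, 610, -218, 49), (168, 604, -220, 42), (172, 601, -224, 27), (176, 596, -227, 15), (180, 589, -227, 12), (184, 581, -226, 16), (188, 573, -225, 17), (192, 565, -223, 21), (196, 551, -213, 55), (200, 544, -213, 53), (204, 537, -213, 54), (208, 529, -211, 57), (212, 522, -210, 61), (216, 517, -213, 47), (220, 510, -213, 46), (224, 503, -213, 46), (228, 492, -203, 78), (232, 485, -202, 80), (236, 478, -201, 85), (240, 471, -201, 84), (244, 464, -198, 90), (248, 458, -199, 87), (252, 451, -199, 86), (256, 445, -199, 83), (260, 439, -202, 70), (264, 436, -221, 0), (268, 429, -221, 0)]
430 [(152, 646, -281, -1), (156, 638, -281, -1), (160, 617, -264, 47), (164, 608, -262, 53), (168, 603, -264, 43), (172, 600, -270, 26), (176, 596, -273, 15), (180, 588, -272, 15), (184, 580, -271, 18), (188, 572, -270, 20), (192, 564, -269, 22), (196, 551, -258, 51), (200, 543, -257, 54), (204, 536, -255, 57), (208, 529, -255, 56), (212, 521, -253, 61), (216, 517, -258, 44), (2
[... 2493 characters left out ...]
(390, 499, -197, 0), (393, 498, -202, 3), (396, 493, -198, 41), (399, 491, -198, 60), (402, 488, -198, 79), (405, 488, -203, 80), (408, 489, -210, 71), (411, 489, -215, 70), (414, 490, -222, 66), (417, 489, -226, 70), (420, 489, -231, 70), (423, 489, -236, 71), (426, 489, -241, 69), (429, 489, -246, 69), (432, 489, -252, 68), (435, 489, -257, 69), (438, 488, -261, 71), (441, 488, -266, 71), (444, 489, -272, 68), (447, 488, -276, 71), (450, 488, -282, 70), (453, 488, -287, 69), (456, 488, -291, 71), (459, 488, -297, 69), (462, 488, -302, 70), (465, 488, -306, 71), (468, 488, -312, 70), (471, 487, -314, 77), (474, 486, -317, 83), (477, 496, -358, -1), (480, 496, -364, -2), (483, 496, -369, 0)]
```

```bash
python3 - <<'E'
import cv2
im=cv2.imread("pics/scene0.png")[130:260,80:210];cv2.imwrite("pics/rs.png",cv2.resize(im,None,fx=4,fy=4,interpolation=cv2.INTER_CUBIC))
E
```

```text
(no output)
```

View pics/rs.png

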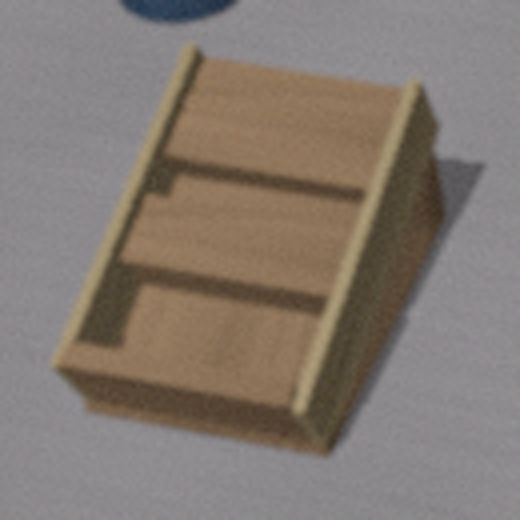

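View pics/rz.png

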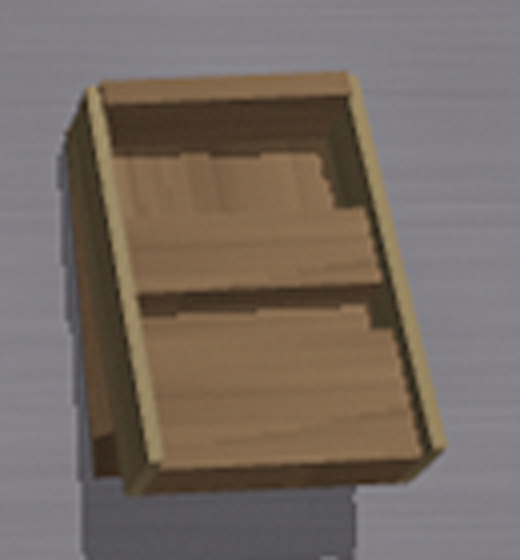

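The ramp's high end is towards the robot (x≈0.44) and it runs downhill along +x. I'll fit the poses using both cameras.

```bash
cat > fit.py <<'E'
from h import *
from scipy.optimize import least_squares
T=np.tan(np.radians(16))
def ramp_h(x,y):
    deck=.076-T*(x+.057)
    return deck
def fitramp(P):
    q=P.reshape(-1,3);q=q[~np.isnan(q[:,0])]
    q=q[(abs(q[:,0]-.531)<.13)&(abs(q[:,1]+.257)<.1)&(q[:,2]>.008)]
    z0=0
    best=None
    def loc(p):
        c,s=np.cos(p[2]),np.sin(p[2]);d=q[:,:2]-p[:2]
        return c*d[:,0]+s*d[:,1],-s*d[:,0]+c*d[:,1]
    def cost(p):
        x,y=loc(p)
        inb=(abs(x)<.089)&(abs(y)<.061)
        deck=ramp_h(x,y)
        # signed offset from the deck, expected set
        wall=(abs(y)>.055)
        xs=x
        cen1=-.018;cen2=.053
        e=np.where(wall,deck+.010/np.cos(.279),deck)
        r=abs(q[:,2]-e-p[3])
        # slots: permit slot floor
        r=np.where(~wall,np.minimum(r,1),r)
        r=np.minimum(r,.004)
        r[~inb]=.004
        return r.mean()
    from scipy.optimize import minimize,differential_evolution
    o=differential_evolution(cost,[(.51,.55),(-.275,-.24),(-.08,.08),(-.003,.003)],seed=0,popsize=20,maxiter=120,tol=1e-9)
    return o.x,o.fun,len(q)
def fitcyl(q,r,L,zc):
    # q: points of the dowel; axis horizontal, centre height zc
    def res(p):
        c,s=np.cos(p[2]),np.sin(p[2]);d=q[:,:2]-p[:2]
        u=c*d[:,0]+s*d[:,1];v=-s*d[:,0]+c*d[:,1]
        dr=np.hypot(v,q[:,2]-zc)-r
        du=abs(u)-L/2
        # signed distance to the capped cylinder
        return np.where((du>0)&(dr>0),np.hypot(du,dr),np.maximum(du,dr))
    m=q.mean(0);d=np.linalg.svd(q[:,:2]-m[:2],full_matrices=False)[2][0]
    a=np.arctan2(d[1],d[0])
    a=(a+np.pi/2)%np.pi-np.pi/2
    o=least_squares(res,[m[0],m[1],a],loss="soft_l1",f_scale=.002,x_scale=[.01,.01,.1])
    return o.x,np.sqrt((o.fun**2).mean())
E
python3 - <<'E'
from fit import *
sp=dict(thick=((.46,.266),.022,.056,.06),thin=((.469,.051),.008,.056,.05),long=((.641,.161),.008,.150,.09))
for n in("top","scene"):
    P=cloud(np.load(n+"0.npz"))
    x,f,k=fitramp(P);print(n,"ramp",x[:2].round(4),"yaw",np.degrees(x[2]).round(2),"dz",x[3].round(4),f,k)
    q=P.reshape(-1,3);q=q[~np.isnan(q[:,0])]
    for nm,(c,r,L,R) in sp.items():
        s=q[(np.hypot(q[:,0]-c[0],q[:,1]-c[1])<R)&(q[:,2]>.005)]
        x,e=fitcyl(s,r,L,r-.0005);print(n,nm,x[:2].round(4),np.degrees(x[2]).round(2),"rms",e.round(4),len(s))
E
```

```text
top ramp [ 0.5306 -0.258 ] yaw 1.58 dz -0.0013 0.002502589071633243 8128
top thick [0.4606 0.2703] 1.19 rms 0.0014 841
top thin [0.4671 0.0521] -0.83 rms 0.0012 272
top long [0.6407 0.1628] -8.66 rms 0.0013 673
scene ramp [ 0.5307 -0.2571] yaw 1.58 dz -0.0013 0.0026755290677784246 6485
scene thick [0.4597 0.2706] 0.7 rms 0.0012 804
scene thin [0.4672 0.0522] -1.11 rms 0.001 194
scene long [0.6397 0.1628] -8.55 rms 0.0011 769
```

Request:
move_arm:
  series:
    - [[30, -39, 0, -4], [60, -78, 0, -8], [90, -117, 0, -12], [120, -156, 0, -16], [150, -195, 0, -20], [180, -234, 0, -24], [210, -274, 0, -28], [240, -313, 0, -32], [270, -352, 0, -36], [300, -391, 0, -40], [330, -430, 0, -44], [360, -469, 0, -48], [390, -508, 0, -52], [420, -547, 0, -56], [450, -586, 10, -60], [480, -625, 30, -64], [508, -662, 50, -67], [529, -689, 70, -67.5], [529, -689, 90, -67.5], [529, -689, 90, -67.5]]
  gripper: 91
  squeeze: 15

```text
time_s: 2.5
tool_pos: [0.4583, 0.2697, 0.1297]
tcp_rot: [[-0.019, 1.0, -0.004], [1.0, 0.019, -0.002], [-0.002, -0.004, -1.0]]
force: [-0.2, -0.9, 0.7]
finger_gap: 1.002
```

Request:
move_arm:
  series:
    - [[0, 1, 40, 0], [0, 1, 75, 0], [0, 1, 100, 0], [0, 1, 117, 0], [0, 1, 117, 0], [0, 1, 117, 0], [0, 1, 117, 0]]

```text
time_s: 3.2
tool_pos: [0.4615, 0.2696, 0.0164]
tcp_rot: [[-0.017, 1.0, 0.002], [1.0, 0.017, 0.001], [0.001, 0.002, -1.0]]
force: [-0.7, -0.6, 1.0]
finger_gap: 0.998
```

```bash
python3 - <<'E'
from rig import bot
import cv2,numpy as np
a=[bot.grab_frame(n)["pixels"][:,:,::-1] for n in("scene","top")]
cv2.imwrite("pics/a.png",np.hstack([cv2.resize(a[0][120:320,300:540],None,fx=1.6,fy=1.6),cv2.resize(a[1][150:350,40:280],None,fx=1.6,fy=1.6)]))
print(bot.sense()["tool_pos"],bot.sense()["force"])
E
```

```text
[0.46136567 0.26966851 0.01615635] [-0.89597658  0.08136108  0.11185894]
```

View pics/a.png

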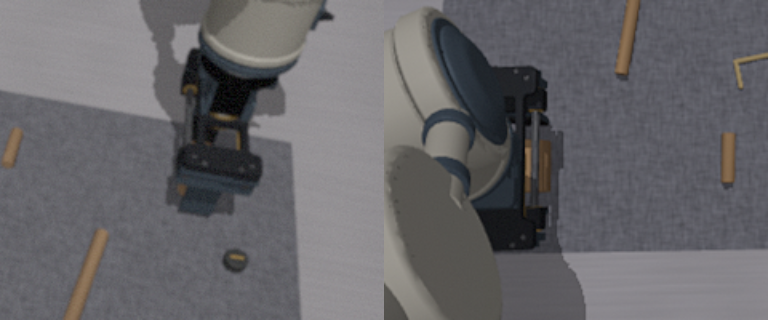

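The fingers straddle the thick dowel end to end: in the right half it shows at about (165,540), between the finger blades. I'll close and then lift.

Request:
move_arm:
  series:
    - [[0, 0, 0, 0], [0, 0, 0, 0], [0, 0, 0, 0], [0, 0, 0, 0], [0, 0, 0, 0], [0, 0, 0, 0], [0, 0, 0, 0], [0, 0, 0, 0], [0, 0, 0, 0], [0, 0, 0, 0]]
  gripper: 45
  squeeze: 15

```text
time_s: 4.3
tool_pos: [0.4607, 0.2695, 0.0149]
tcp_rot: [[-0.017, 1.0, -0.0], [1.0, 0.017, -0.0], [-0.0, -0.0, -1.0]]
force: [-0.5, -0.3, 1.2]
finger_gap: 0.613
```

Request:
move_arm:
  series:
    - [[0, 0, -20, 0], [0, 0, -60, 0], [0, 0, -100, 0], [-20, 0, -135, 4], [-55, 0, -145, 10], [-95, 0, -145, 17], [-135, 0, -145, 24], [-175, 0, -145, 31], [-215, 0, -145, 38], [-255, 0, -145, 45], [-295, 0, -145, 52], [-335, 0, -145, 59], [-375, 0, -145, 66], [-415, 0, -145, 73], [-455, 0, -145, 79], [-490, 1, -145, 84], [-515, 1, -145, 88], [-529, 1, -145, 89.4], [-529, 1, -145, 89.4], [-529, 1, -145, 89.4]]

```text
time_s: 6.3
tool_pos: [0.4705, -0.2586, 0.1597]
tcp_rot: [[1.0, 0.029, -0.001], [0.029, -1.0, 0.001], [-0.001, -0.001, -1.0]]
force: [-0.0, 0.1, -1.0]
finger_gap: 0.611
```

```bash
python3 - <<'E'
from rig import bot
import cv2,numpy as np
a=[bot.grab_frame(n)["pixels"][:,:,::-1] for n in("scene","top")]
cv2.imwrite("pics/b.png",np.hstack([cv2.resize(a[0][60:260,50:290],None,fx=1.6,fy=1.6),cv2.resize(a[1][130:330,310:550],None,fx=1.6,fy=1.6)]))
s=bot.sense();print(s["tool_pos"],s["tcp_rot"].round(3) if hasattr(s["tcp_rot"],'round') else s["tcp_rot"],s["force"],s["finger_gap"],s["qpos"])
E
```

```text
[ 0.47062393 -0.25817784  0.15986976] [[ 1.     0.03  -0.   ]
 [ 0.03  -1.     0.   ]
 [-0.    -0.001 -1.   ]] [ 0.31906144  0.50542593 -1.05890562] 0.6154053386790874 [-6.13119946e-01  4.43838511e-01  1.63873140e+00  1.82466112e-04
  1.05965649e+00  9.27971026e-01]
```

View pics/b.png

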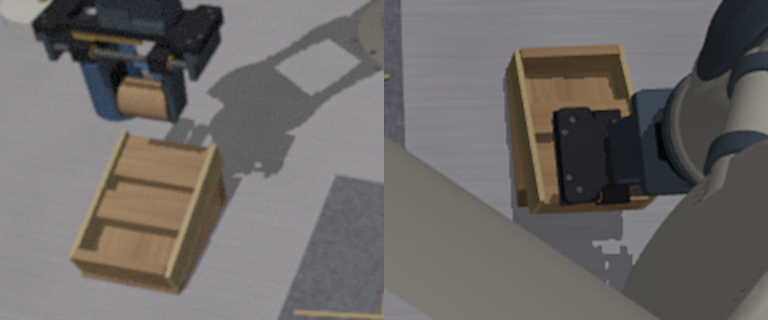

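Request:
move_arm:
  series:
    - [[0, 1, 25, 0], [0, 1, 45, 0], [0, 1, 58, 0], [0, 1, 63, 0], [0, 1, 65.5, 0], [0, 1, 65.5, 0], [0, 1, 65.5, 0], [0, 1, 65.5, 0]]

```text
time_s: 7.2
tool_pos: [0.471, -0.2605, 0.095]
tcp_rot: [[1.0, 0.028, 0.001], [0.028, -1.0, -0.001], [0.001, 0.001, -1.0]]
force: [-0.2, 0.7, -0.7]
finger_gap: 0.615
```

```bash
python3 - <<'E'
from rig import bot
import cv2,numpy as np
a=[bot.grab_frame(n)["pixels"][:,:,::-1] for n in("scene","top")]
cv2.imwrite("pics/c.png",np.hstack([cv2.resize(a[0][60:260,50:290],None,fx=1.6,fy=1.6),cv2.resize(a[1][130:330,310:550],None,fx=1.6,fy=1.6)]))
s=bot.sense();print(s["tool_pos"],s["force"],s["finger_gap"])
E
```

```text
[ 0.4709312  -0.26054132  0.09482884] [ 1.08509384 -0.07482314 -0.39258095] 0.6150634055809059
```

View pics/c.png

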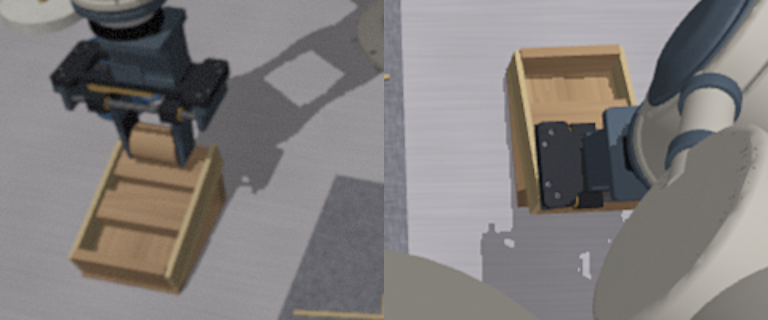

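The dowel is just above the top deck and between the walls (left half, about (145,150)). Releasing.

Request:
move_arm:
  series:
    - [[0, 0, 0, 0], [0, 0, 0, 0], [0, 0, 0, 0], [0, 0, 0, 0], [0, 0, 0, 0], [0, 0, 0, 0], [0, 0, 0, 0], [0, 0, 0, 0], [0, 0, 0, 0], [0, 0, 0, 0], [0, 0, 0, 0], [0, 0, 0, 0]]
  gripper: 66

```text
time_s: 8.5
tool_pos: [0.4708, -0.2604, 0.0944]
tcp_rot: [[1.0, 0.028, -0.0], [0.028, -1.0, 0.0], [-0.0, -0.0, -1.0]]
force: [0.4, -0.9, 0.3]
finger_gap: 0.728
```

Request:
move_arm:
  series:
    - [[0, 0, -20, 0], [0, 0, -50, 0], [0, 0, -90, 0], [0, 0, -120, 0], [0, 0, -120, 0]]

```text
time_s: 9.0
tool_pos: [0.4724, -0.2616, 0.2183]
tcp_rot: [[1.0, 0.028, 0.005], [0.028, -1.0, -0.004], [0.005, 0.004, -1.0]]
force: [0.2, 0.8, 0.3]
finger_gap: 0.723
```

```bash
python3 - <<'E'
from rig import bot
import cv2,numpy as np
a=[bot.grab_frame(n)["pixels"][:,:,::-1] for n in("scene","top")]
cv2.imwrite("pics/d.png",np.hstack([cv2.resize(a[0][60:260,50:290],None,fx=1.6,fy=1.6),cv2.resize(a[1][130:330,310:550],None,fx=1.6,fy=1.6)]))
s=bot.sense();print(s["tool_pos"],s["force"],s["finger_gap"])
E
```

```text
[ 0.47088462 -0.26049182  0.21473917] [-0.66834187  0.63485409 -0.24812811] 0.725594299367706
```

View pics/d.png

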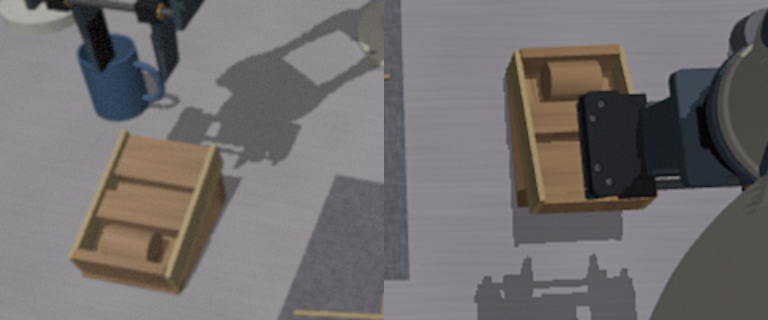

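The thick dowel is lodged in the wide slot (right half, about (80,575)). Next is the thin dowel.

Request:
move_arm:
  series:
    - [[0, -15, 0, -5], [0, -40, 0, -12], [1, -65, 0, -19], [1, -90, 0, -26], [2, -118, 0, -33], [2, -146, 0, -40], [3, -174, 0, -47], [3, -202, 0, -54], [4, -230, 0, -61], [4, -258, 10, -68], [5, -285, 40, -75], [5, -303, 75, -81], [5, -312.5, 105, -86], [5, -312.5, 115, -87.4], [5, -312.5, 115, -87.4], [5, -312.5, 115, -87.4], [5, -312.5, 115, -87.4]]
  gripper: 91

```text
time_s: 10.8
tool_pos: [0.468, 0.0515, 0.1005]
tcp_rot: [[0.02, 1.0, 0.002], [1.0, -0.02, -0.0], [-0.0, 0.002, -1.0]]
force: [-0.4, -0.1, -0.0]
finger_gap: 0.999
```

```bash
python3 - <<'E'
from rig import bot
from fit import *
s=bot.sense();print(s["tool_pos"],np.round(s["tcp_rot"],3).tolist(),s["force"],s["finger_gap"])
for n in("scene","top"):
    f=bot.grab_frame(n);cv2.imwrite("pics/e_%s.png"%n,f["pixels"][:,:,::-1])
    P=cloud(f);q=P.reshape(-1,3);q=q[~np.isnan(q[:,0])]
    t=q[(np.hypot(q[:,0]-.467,q[:,1]-.052)<.05)&(q[:,2]>.005)&(q[:,2]<.03)]
    if len(t)>50: x,e=fitcyl(t,.008,.056,.0075);print(n,x[:2].round(4),np.degrees(x[2]),e,len(t))
    c,sn=np.cos(np.radians(1.58)),np.sin(np.radians(1.58));d=q[:,:2]-[.5306,-.2575]
    X=c*d[:,0]+sn*d[:,1];Y=-sn*d[:,0]+c*d[:,1]
    m=(abs(X-.053)<.024)&(abs(Y)<.05)&(q[:,2]>.035)
    print("thick in ramp",X[m].mean(),Y[m].min(),Y[m].max(),np.percentile(q[m,2],98), "top x",X[m][q[m,2]>np.percentile(q[m,2],80)].mean())
E
```

```text
[0.46797221 0.05153644 0.10051378] [[0.02, 1.0, 0.002], [1.0, -0.02, -0.0], [-0.0, 0.002, -1.0]] [-0.41092079 -0.07027453 -0.00830679] 0.9987450979324385
scene [0.4671 0.052 ] -0.7959066931377171 0.0010533015988856498 172
thick in ramp 0.05762323587210098 -0.04902476069406834 0.04742879255085718 0.06294357393462169 top x 0.05113154430230232
thick in ramp 0.05333282698811046 -0.04971425842874563 0.049748595597376134 0.06259491842366882 top x 0.050294051156023985
```

View pics/e_scene.png

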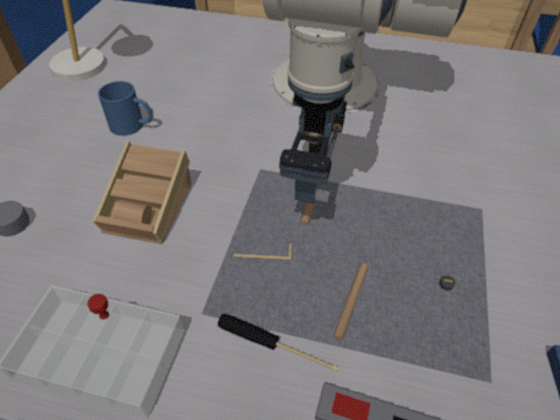

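The thick dowel is lodged at (210,130) px, with its centre about 41 mm up. The thin dowel is under the gripper and hasn't moved. Descending.

Request:
move_arm:
  series:
    - [[0, 0, 35, 0], [0, 0, 60, 0], [0, 0, 78, 0], [0, 0, 86, 0], [0, 0, 89, 0], [0, 0, 89, 0], [0, 0, 89, 0], [0, 0, 89, 0]]

```text
time_s: 11.7
tool_pos: [0.4677, 0.0521, 0.0112]
tcp_rot: [[0.018, 1.0, 0.001], [1.0, -0.018, -0.0], [0.0, 0.001, -1.0]]
force: [0.5, -0.5, 0.7]
finger_gap: 0.996
```

Request:
move_arm:
  series:
    - [[0, 0, 0, 0], [0, 0, 0, 0], [0, 0, 0, 0], [0, 0, 0, 0], [0, 0, 0, 0], [0, 0, 0, 0], [0, 0, 0, 0], [0, 0, 0, 0], [0, 0, 0, 0], [0, 0, 0, 0]]
  gripper: 45
  squeeze: 8

```text
time_s: 12.7
tool_pos: [0.4672, 0.0521, 0.0104]
tcp_rot: [[0.018, 1.0, 0.0], [1.0, -0.018, 0.0], [0.0, 0.0, -1.0]]
force: [1.0, -0.2, 1.5]
finger_gap: 0.613
```

Request:
move_arm:
  series:
    - [[0, 0, -15, 0], [0, 0, -50, 0], [0, 0, -90, 0], [-10, 0, -125, 4], [-30, 2, -145, 10], [-55, 3, -145, 17], [-80, 4, -145, 24], [-105, 5, -145, 31], [-130, 7, -145, 38], [-155, 8, -145, 45], [-180, 9, -145, 52], [-205, 11, -145, 59], [-230, 12, -145, 66], [-255, 13, -145, 73], [-275, 14, -145, 79], [-293, 16, -145, 84], [-305, 17, -145, 87.4], [-311, 17, -145, 87.4], [-311, 17, -145, 87.4], [-311, 17, -145, 87.4]]

```text
time_s: 14.7
tool_pos: [0.4784, -0.2586, 0.1553]
tcp_rot: [[1.0, 0.029, -0.0], [0.029, -1.0, 0.0], [-0.0, -0.0, -1.0]]
force: [0.1, -0.1, 0.0]
finger_gap: 0.613
```

```bash
python3 - <<'E'
from rig import bot
import cv2,numpy as np
a=[bot.grab_frame(n)["pixels"][:,:,::-1] for n in("scene","top")]
cv2.imwrite("pics/g.png",np.hstack([cv2.resize(a[0][60:260,50:290],None,fx=1.6,fy=1.6),cv2.resize(a[1][130:330,310:550],None,fx=1.6,fy=1.6)]))
s=bot.sense();print(s["tool_pos"],s["tcp_rot"],s["force"],s["finger_gap"])
E
```

```text
[ 0.47851501 -0.25843389  0.15539446] [[ 9.99577470e-01  2.90658792e-02 -2.38610216e-04]
 [ 2.90659484e-02 -9.99577453e-01  2.91979457e-04]
 [-2.30022753e-04 -2.98791519e-04 -9.99999929e-01]] [-0.43970833  0.21674271 -0.19386491] 0.6148669286681114
```

View pics/g.png

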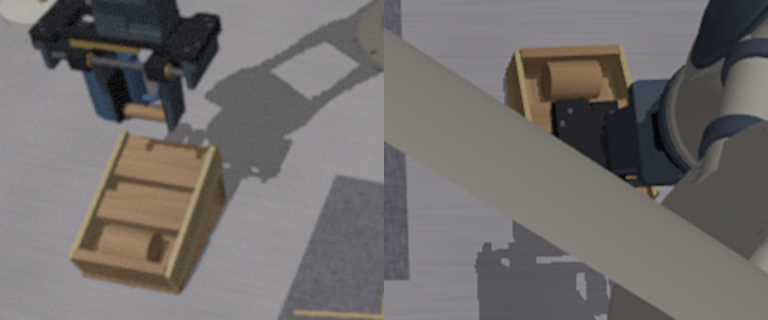

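Request:
move_arm:
  series:
    - [[0, 0, 25, 0], [0, 0, 45, 0], [0, 0, 57, 0], [0, 0, 63, 0], [0, 0, 66, 0], [0, 0, 66, 0], [0, 0, 66, 0], [0, 0, 66, 0]]

```text
time_s: 15.6
tool_pos: [0.4789, -0.2594, 0.09]
tcp_rot: [[1.0, 0.028, 0.001], [0.028, -1.0, -0.001], [0.001, 0.001, -1.0]]
force: [0.3, -0.8, -0.6]
finger_gap: 0.616
```

```bash
python3 - <<'E'
from rig import bot
import cv2,numpy as np
a=bot.grab_frame("scene")["pixels"][:,:,::-1]
cv2.imwrite("pics/i.png",cv2.resize(a[90:250,70:230],None,fx=3.7,fy=3.7,interpolation=cv2.INTER_CUBIC))
s=bot.sense();print(s["tool_pos"],s["force"],s["finger_gap"])
E
```

```text
[ 0.47886418 -0.25931085  0.08991541] [-0.1593723  -0.48156473  0.09433458] 0.6108634268858599
```

View pics/i.png

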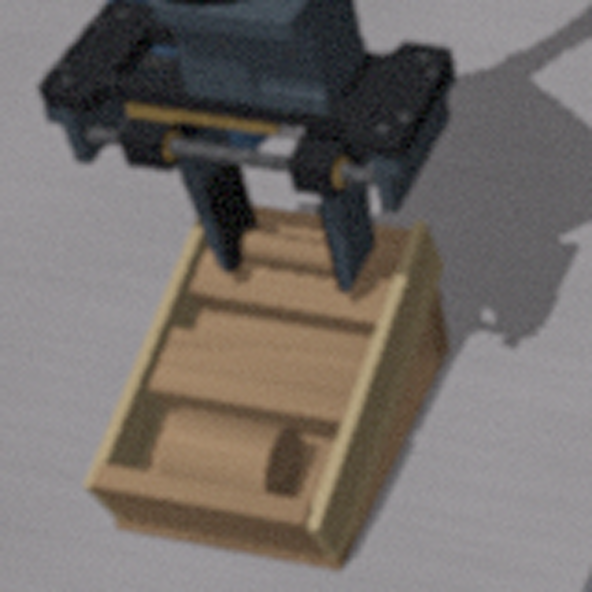

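The thin dowel sits between the fingers just above the top deck, about (250,285). Down 1 mm, then release.

Request:
move_arm:
  series:
    - [[0, 0, 1, 0], [0, 0, 1, 0], [0, 0, 1, 0]]

```text
time_s: 15.95
tool_pos: [0.4786, -0.2591, 0.0884]
tcp_rot: [[1.0, 0.028, 0.0], [0.028, -1.0, -0.0], [0.0, 0.0, -1.0]]
force: [-0.4, 0.2, -1.2]
finger_gap: 0.613
```

Request:
move_arm:
  series:
    - [[0, 0, 0, 0], [0, 0, 0, 0], [0, 0, 0, 0], [0, 0, 0, 0], [0, 0, 0, 0], [0, 0, 0, 0], [0, 0, 0, 0], [0, 0, 0, 0], [0, 0, 0, 0], [0, 0, 0, 0], [0, 0, 0, 0], [0, 0, 0, 0]]
  gripper: 66

```text
time_s: 17.15
tool_pos: [0.4786, -0.2591, 0.0884]
tcp_rot: [[1.0, 0.028, 0.0], [0.028, -1.0, 0.0], [0.0, -0.0, -1.0]]
force: [-0.1, 0.5, 0.0]
finger_gap: 0.726
```

Request:
move_arm:
  series:
    - [[0, 0, -20, 0], [0, 0, -50, 0], [0, 0, -90, 0], [-10, 20, -130, 0], [-10, 60, -150, 0], [-10, 110, -150, 0], [-10, 160, -150, 0], [-10, 200, -150, 0], [-10, 220, -150, 0], [-10, 220, -150, 0], [-10, 220, -150, 0]]

```text
time_s: 18.25
tool_pos: [0.4745, -0.479, 0.238]
tcp_rot: [[1.0, 0.027, -0.0], [0.027, -1.0, 0.001], [-0.0, -0.001, -1.0]]
force: [-0.1, 0.8, -0.4]
finger_gap: 0.72
```

```bash
python3 - <<'E'
from rig import bot
from fit import *
s=bot.sense();print(s["time_s"],s["tool_pos"],s["force"])
a=[]
for n in("scene","top"):
    f=bot.grab_frame(n);a.append(f["pixels"][:,:,::-1])
    P=cloud(f);q=P.reshape(-1,3);q=q[~np.isnan(q[:,0])]
    c,sn=np.cos(np.radians(1.58)),np.sin(np.radians(1.58));d=q[:,:2]-[.5306,-.2575]
    X=c*d[:,0]+sn*d[:,1];Y=-sn*d[:,0]+c*d[:,1]
    for nm,xc,w,r in(("thick",.053,.024,.022),("thin",-.018,.011,.008)):
        m=(abs(X-xc)<w)&(abs(Y)<.025);z=q[m,2];k=z>np.percentile(z,85)
        print(n,nm,"top z",np.percentile(z,97).round(4),"x",X[m][k].mean().round(4))
    t=q[(np.hypot(q[:,0]-.641,q[:,1]-.161)<.09)&(q[:,2]>.005)]
    print("long",fitcyl(t,.008,.15,.0075)[0])
cv2.imwrite("pics/j.png",np.hstack([cv2.resize(a[0][60:260,50:290],None,fx=1.6,fy=1.6),cv2.resize(a[1][130:330,310:550],None,fx=1.6,fy=1.6)]))
E
```

```text
18.25 [ 0.4744651  -0.47904343  0.23800719] [-0.13606454  0.83662444 -0.36297839]
scene thick top z 0.0626 x 0.0513
scene thin top z 0.0632 x -0.0172
long [ 0.63926511  0.16276701 -0.15220416]
top thick top z 0.0627 x 0.0502
top thin top z 0.0629 x -0.017
long [ 0.6396153   0.16295778 -0.15163026]
```

View pics/j.png

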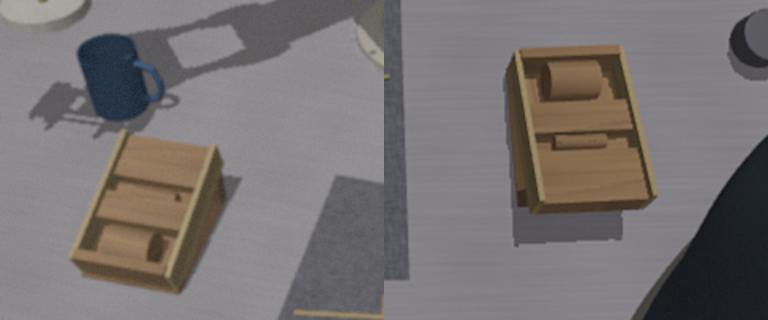

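The thin dowel is in the narrow slot (right half, about (142,580)) and the thick one is in the wide slot (80,572). The thin one's top is at 63 mm, so its centre is about 55 mm up. Handing in.

```bash
python3 -c "
from rig import bot
print(bot.hand_in())"
```

```text
the job is handed in; nothing more can be done
None
```

Both short dowels are lodged in their slots, and I handed the job in at about 18 s of the 64 s allowed. Handing in returned no verdict.

I gripped each dowel by its end faces, turned it across the top of the ramp and let it go, first the thick one and then the thin one. Each rolled down by itself.

The last check, using depth from both cameras, showed:

| Item | Measured | Target |
|---|---|---|
| Thick dowel, x along ramp | 50–51 mm | 53 mm (40–66 allowed) |
| Thick dowel, centre height | about 41 mm | 41 mm (under 52) |
| Thin dowel, x along ramp | -17 mm | -18 mm (-28 to -8 allowed) |
| Thin dowel, centre height | about 55 mm | 55 mm (under 62) |
| Long dowel, shift | about 1 mm or less (within camera error) | under 30 mm |

The arm was parked clear of everything. No check failed, and the two cameras agreed to within about 1 mm.

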